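# Mist a drying cup on both sides at the banding wheel

### The arm

A 6-joint arm with a two-finger parallel gripper is mounted at the origin on the work surface. World frame = base frame: x ahead of the robot, y to its left, z up, the work surface at z = 0. Lengths are in m, angles in rad, forces in N, time in s.
With the tool pointing down it reaches from about 0.375 to 0.9 m from the base axis. Payload 3.1 kg.
Tool frame: the origin (TCP) lies midway between the tips of the shut fingers; the grasp point (between the pads) lies 19 mm behind it (manip.pinch_z is the distance from the TCP to the grasp point, in m); z points along the fingers, y is the line along which they close (so a half turn about z gives the same grasp; the last joint's range is limited). The gripper opens to 85 mm and grips with 20 to 120 N. Pads are 22 mm wide; open, the fingers measure 114 mm over their backs; the gripper's body (76 mm by 85 mm) begins 54 mm behind the grasp point. The pads swing forward as they close: fully open they stand 13 mm farther back than shut.
Start: joints at [1.06, 0.527, 1.433, -0, 1.181, -0.178], TCP at [0.204, 0.591, 0.231] pointing down, gripper open.
Joint ranges: [-3.08, 3.08], [-0.75, 2.2], [0.22, 2.44], [-1.43, 4.57], [0, 2.65], [-2.85, 2.85]. Speed limits (rad/s): [2.79, 2.79, 3.14, 3.14, 3.14, 3.14].

### API

Orientations are given as a unit quaternion [x, y, z, w].
In Python, from station import manip, viewer, ticket gives the robot as it stands.
- The arm moves only by the shell command python3 -m creep 'ROWS' [FORCE]. ROWS is JSON, a list of rows, each an object with "slide": the shift along the tool's x, y, z in cm, a list of three; "angular": the turn, a rotation vector about the tool's x, y, z in rad, a list of three; "claw": the opening, from -1 (shut) to 1 (fully open). A call has 1 to 10 rows; each row shifts and turns the commanded pose from where the row before left it, along the tool's axes as they then stand; what a row does not reach is not made up. A row lasts 1/12 s, in which the tool goes at most 41.7 mm and 7.16 degrees, less where a joint would pass 70% of its speed; a pose out of reach is approached as far as the arm can. A call with a gripper value outside its range is refused whole. The fingers move at their own pace and stop on an object; FORCE is the grip in N (left out, the last holds). Time passes only in rows, so rows that do not move let the fingers close. It gives the time, the measured TCP pose, the force, the opening and the grip force at its end, in the units of the state.
- manip.sense(): the state, without advancing time (a new reading comes with each control period).
- viewer.snapshot(name): name is "scene" or "top"; returns the picture (384x512x3 uint8, blue, green, red); there is no depth.
- viewer.calibration(name): a dict with "fov_y" (degrees; the focal length in pixels is half the picture's height over the tangent of half this angle, whatever the lens; pixels are square), "cx", "cy" (the principal point, pixels), "k1" (the pictures are not rectified: a ray, as slopes to the right and down, at radius r is drawn at 1 + k1 r^2 times it, then the intrinsics apply), "T" (4x4, takes a point from camera to world coordinates). Camera axes: x right, y up, looking along -z (the intrinsics and any distortion apply to the point x, -y, -z); pixel columns grow to the right and rows downward; lengths in m; the calibration is good to about 2 mm. A picture is of the moment at which its call begins. calibration takes no time and is no camera call.
- ticket.sign_off(): hands the job in; it is judged then, once.
The state is a dict: "t": time; "q": joint angles; "qd": joint speeds; "tau": joint torques, N m; "tcp_pos": TCP position; "tool_rot": TCP orientation; "force": force on the tool from outside, world axes, zero at the start; "ft_torque": the same for the moment, N m; "finger_gap": opening from 0.0 (shut) to 1.0 (fully open); "gripper_force": force on a finger pad.
Only numpy, scipy, OpenCV 4.12 (cv2) and the standard library are available. Lean on these libraries where they do the work, as an engineer would, in place of code of your own. Each camera call takes 0.05 s, during which the arm holds its last target. There are 200 camera calls.

### The job

The cup on the banding wheel is drying too fast: mist it on both sides. Press the spray bottle's cap right down for a moment and let it up again, turn the wheel half round so that the other side of the cup faces the nozzle, stop it there and press the cap right down for a moment once more, then let it up. The clay is soft, so do not touch the cup; go gently on the cap too, stopping as soon as it is home so that the bottle's neck is not squashed, and leave the other things on the bench where they are.

Things in the scene. Friction and masses are not known exactly. Their poses are not given: they have to be found in the camera images.
- stand: Spray station bolted to the bench: dark cast foot plate 130 x 140 x 14 mm, a steel post 149 mm high at y = -64 mm and a ring clamp that holds a white plastic bottle, 72 mm in diameter, upright. Origin: on the bench, on the bottle's axis; z up; +y is the way the nozzle sprays, towards the wheel.
- clamp (a point): Centre of the ring clamp, on the bottle's axis, 82 mm above the bench. Straight above it sits the round grey spray cap, 32 mm in diameter, 22 mm high, flat on top, with a stub nozzle on its +y side. The bottle is clamped higher or lower from day to day: the resting cap's top is anywhere from 182 to 212 mm above the bench (not measured for you: see it or feel for it).
- cap (a joint): How far the spray cap is pressed down, in m: 0 = up at rest, 0.009 = hard stop. A spring holds it up: about 5 N to start it moving, about 10 N at the stop. It springs back by itself when let go. Right down means above 0.0075, up means below 0.002.
- neck (a joint): How far the screw collar under the cap is squashed down into the bottle's plastic shoulder, in m: 0 when nothing pushes. It gives 1 mm per 8 N (about 1.2 mm when the cap just reaches its stop), more if the cap is pushed on past its stop; more than 0.0045 spoils the bottle.
- wheel: Banding wheel (pedestal turntable) fixed to the bench: dark cast foot 170 mm in diameter, narrow stem, round flat aluminium head 240 mm in diameter and 14 mm thick, its top face 135 mm above the bench. Origin: on the bench, on the wheel's axis, 250 mm from the bottle's axis; z up; it does not turn with the head.
- head (a joint): Turning angle of the wheel's head in rad, growing anticlockwise seen from above; no end stops, 0 at the start. The bearing drags at 0.05 N m: the head stops soon after it is let go, and turns with a fingertip pressed lightly (a few N) and dragged on its bare top near the rim, where the outer 45 mm are free of the cup and its handle.
- cup: Leather-hard grey clay cup standing loose in the middle of the wheel's head, turning with it: 84 mm in diameter at the rim, 66 mm at the foot, 75 mm high, about 0.25 kg, with one handle that reaches 72 mm out from the cup's axis. Origin: centre of its foot; z up; +x points to the handle. It may stand turned any way at the start. Soft: must not be touched.
- cup_handle (a point): Middle of the cup's handle, 67 mm out from the cup's axis and 40 mm above its foot.
- spare_cup: Bystander: a second, drier clay cup of the same shape (84 mm diameter, 75 mm high, handle towards its +x) standing on the bench. Origin: centre of its foot.
- mould: Bystander: closed two-part plaster mould, cream block 120 x 150 x 98 mm, 2.2 kg, standing on the bench. Origin: centre of its underside.
- knife: Bystander: fettling knife lying on the bench, 186 mm long along its x: wooden handle 16 mm thick to -x, steel blade to +x. Origin: on the bench under the ferrule.
Not all that is in view belongs to the job. What is shaped like the wheel but orange or red is not meant.

How it is judged:
On the way, in this order (a step that is already met when the one before it is completed fails the run):
1. the cap is pressed right down (over 7.5 mm of its 9 mm) for 0.2 s while the cup still stands as it stood (value of joint cap above 0.0075 m and distance of cup_handle from where it was at the start of the episode below 0.03 m and horizontal distance between cup and wheel below 0.015 m and z of cup in the frame of wheel between 0.131 and 0.139 m and angle between cup's own z axis and vertical below 0.05 rad), for 0.2 s.
2. the cap is up again and the cup has been turned half round with the wheel (180 degrees, give or take about 35), in the middle of the wheel and at rest for 0.2 s (value of joint cap below 0.002 m and distance of cup_handle from where it was at the start of the episode above 0.126 m and horizontal distance between cup and wheel below 0.015 m and z of cup in the frame of wheel between 0.131 and 0.139 m and angle between cup's own z axis and vertical below 0.05 rad and angular speed of cup below 0.15 rad/s and linear speed of cup below 0.02 m/s), for 0.2 s.
3. the cap is pressed right down for 0.2 s with the cup so turned and at rest (value of joint cap above 0.0075 m and distance of cup_handle from where it was at the start of the episode above 0.126 m and horizontal distance between cup and wheel below 0.015 m and z of cup in the frame of wheel between 0.131 and 0.139 m and angle between cup's own z axis and vertical below 0.05 rad and angular speed of cup below 0.15 rad/s and linear speed of cup below 0.02 m/s), for 0.2 s.
At the end, for the whole second after the job is handed in: The cap is up again (pressed less than 2 mm); the cup stands upright and at rest on the wheel's head, its axis within 15 mm of the wheel's, turned half round from its start (180 degrees, give or take about 35: its handle is more than 126 mm from where it began) (all of step 2); the robot touches nothing.
It fails at once if the robot touches the soft cup (contact force between any of the fingers, the arm and cup above 0.3 N).
It fails at once if the bottle's neck is squashed down by more than 4.5 mm (a push of about 36 N) (value of joint neck above 0.0045 m).
It fails at once if the spare cup, the mould or the knife is shifted by more than 15 mm (distance of any of spare_cup, mould, knife from where it was at the start of the episode above 0.015 m).
It also fails if it takes over 61 s, if anything falls off the work surface, if the arm or the gripper's body presses on something with over 40 N, if the wrist force passes 120 N, or if a joint passes its speed limit or range.

## Working session

There is one attempt and no reset: what is moved stays moved. The work goes in short steps, Python scripts to look and compute and a shell command to move; the robot and the scene stay as the last step left them, time stands still between calls to the robot, and variables do not carry over. Pictures are saved under pics/ and viewed, at most 10 in all, crops included, and the job is handed in when it is done.

```bash
mkdir -p pics; cat > h.py <<'E'
import numpy as np, cv2
from station import manip, viewer, ticket
def K(c):
    f=192/np.tan(np.radians(c["fov_y"])/2); return np.array([[f,0,c["cx"]],[0,f,c["cy"]],[0,0,1.]]), np.array([c["k1"],0,0,0,0.])
def ray(n,p):
    c=viewer.calibration(n);k,d=K(c);T=np.array(c["T"])
    u=cv2.undistortPoints(np.array([[p]],float),k,d)[0,0]
    return T[:3,3],T[:3,:3]@np.array([u[0],-u[1],-1])
def onz(n,p,z):
    o,r=ray(n,p);return o+r*(z-o[2])/r[2]
def proj(n,P):
    c=viewer.calibration(n);k,d=K(c);T=np.array(c["T"])
    q=T[:3,:3].T@(np.array(P,float)-T[:3,3]);q=q*[1,-1,-1]
    return cv2.projectPoints(q[None,None],np.zeros(3),np.zeros(3),k,d)[0][0,0]
E
python3 - <<'E'
from h import *
for n in("scene","top"):
    cv2.imwrite(f"pics/{n}0.png",viewer.snapshot(n)); c=viewer.calibration(n); print(n,c["fov_y"],c["k1"],np.round(c["T"],3).tolist())
s=manip.sense();print(s["t"],s["tcp_pos"],s["tool_rot"],s["force"],manip.pinch_z)
E
```

```text
scene 48.66301596669559 -0.15674981724537465 [[0.953, 0.29, -0.089, 0.4], [-0.304, 0.91, -0.282, -0.392], [-0.0, 0.296, 0.955, 1.456], [0.0, 0.0, 0.0, 1.0]]
top 54.44368470425637 0.00038389684123586737 [[0.009, 0.983, -0.182, 0.342], [-1.0, 0.004, -0.028, -0.008], [-0.027, 0.182, 0.983, 1.207], [0.0, 0.0, 0.0, 1.0]]
0.1 [0.20382923 0.59012396 0.23041762] [ 1.65637987e-01  9.86186110e-01 -9.46000034e-04 -3.46158375e-04] [ 0.00263437 -0.23161142  0.39840259] 0.0187
```

View pics/scene0.png

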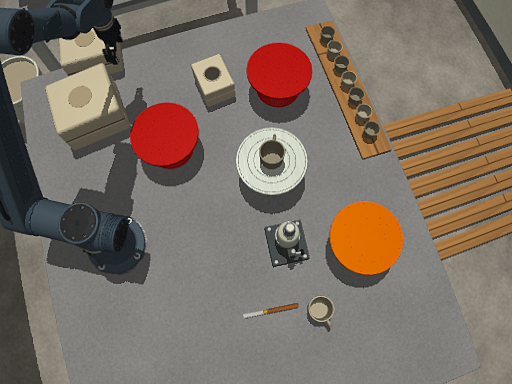

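View pics/top0.png

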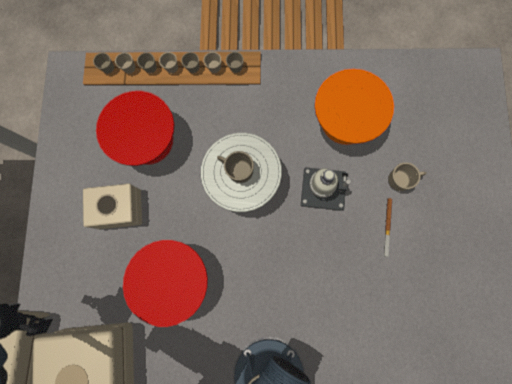

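The top view shows the aluminium wheel with the cup at about (241,172), the spray bottle at (325,183), red discs at (136,128) and (166,282), and an orange disc at (354,106). In the scene view the wheel is at (272,160), the bottle at (289,235), reds at (279,73) and (165,135), and orange at (366,238). Only the pale one is uncoloured and carries a cup, so it fits the description. I'll confirm it with a crop and measure.

```bash
python3 - <<'E'
from h import *
a=cv2.imread("pics/top0.png");b=cv2.imread("pics/scene0.png")
A=cv2.resize(a[120:230,190:370],None,fx=4.4,fy=4.4,interpolation=cv2.INTER_CUBIC)[:, :792]
cv2.imwrite("pics/cropt.png",A)
B=cv2.resize(b[120:275,225:330],None,fx=3.8,fy=3.8,interpolation=cv2.INTER_CUBIC);cv2.imwrite("pics/crops.png",B)
for n,im,(x,y) in(("top",a,(241,172)),("scene",b,(272,160))):
    m=cv2.inRange(cv2.cvtColor(im,cv2.COLOR_BGR2HSV),(0,0,165),(180,45,255))
    w=np.zeros_like(m);cv2.circle(w,(x,y),44,255,-1);m&=w
    c=max(cv2.findContours(m,0,1)[0],key=cv2.contourArea);P=np.array([onz(n,p[0].astype(float),.135)[:2] for p in cv2.convexHull(c)])
    (cx,cy),r=cv2.minEnclosingCircle(P.astype(np.float32));print(n,"head",cx,cy,r)
for n,p in(("top",(329,176)),("scene",(290,229))):print(n,[onz(n,p,z).round(3) for z in(.182,.197,.212)])
for n,p in(("top",(105,205)),("top",(165,282)),("top",(354,106)),("top",(136,128))):print(onz(n,p,.135).round(3))
E
```

```text
top head 0.5978901982307434 0.08549413830041885 0.11933303624391556
scene head 0.5995885729789734 0.08449183404445648 0.11996379494667053
top [array([ 0.573, -0.168,  0.182]), array([ 0.569, -0.165,  0.197]), array([ 0.566, -0.163,  0.212])]
scene [array([ 0.577, -0.166,  0.182]), array([ 0.574, -0.169,  0.197]), array([ 0.572, -0.171,  0.212])]
[0.494 0.481 0.135]
[0.277 0.292 0.135]
[ 0.801 -0.255  0.135]
[0.731 0.406 0.135]
```

View pics/cropt.png

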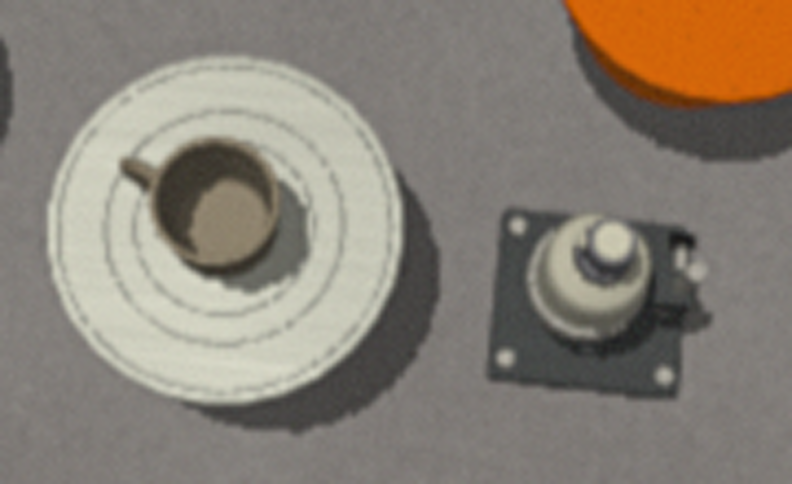

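View pics/crops.png

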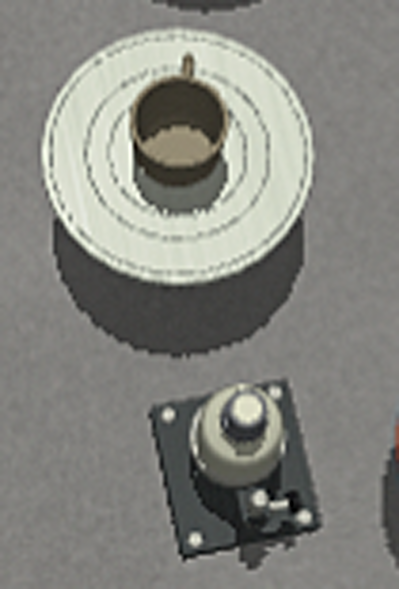

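The crops confirm the target. The pale wheel carries the cup with its handle at top-view pixel (219,157). The cap top is at (329.1,174.5) in the top view and (289.5,228.4) in the scene view. Next I triangulate.

```bash
python3 - <<'E'
from h import *
def tri(p,q):
    o1,d1=ray("top",p);o2,d2=ray("scene",q)
    s=np.linalg.lstsq(np.c_[d1,-d2],o2-o1,rcond=None)[0];a=o1+s[0]*d1;b=o2+s[1]*d2
    return (a+b)/2,np.linalg.norm(a-b)
P,e=tri((329.1,174.5),(289.5,228.4));print("cap",P,e,np.linalg.norm(P[:2]-[.599,.085]))
H,e=tri((219.1,157.5),(225+188/3.8,120+62/3.8));print("handle",H,e,H-[.599,.085,.135],np.degrees(np.arctan2(H[1]-.085,H[0]-.599)))
E
python3 -m creep '[{"slide":[0,0,-2],"angular":[0,0,-0.111],"claw":-1},{"slide":[0,0,-2],"angular":[0,0,-0.111],"claw":-1},{"slide":[0,0,-2],"angular":[0,0,-0.111],"claw":-1},{"slide":[0,0,-1],"angular":[0,0,0],"claw":-1}]' 30
```

```text
cap [ 0.57408543 -0.16596086  0.19460812] 0.00029943720969539955 0.2521945480233235
handle [0.62883984 0.14428484 0.17511373] 0.002160679840686921 [0.02983984 0.05928484 0.04011373] 63.28251559964199
t: 0.43
tcp_pos: [0.2045, 0.5914, 0.3034]
tool_rot: [-0.001, 1.0, 0.001, 0.001]
force: [0.5, 0.2, 0.3]
finger_gap: 0.455
gripper_force: 0.0
```

```bash
python3 -m creep '[{"slide":[-1.42,-2.91,0],"angular":[0,0,0],"claw":-1},{"slide":[-1.42,-2.91,0],"angular":[0,0,0],"claw":-1},{"slide":[-1.42,-2.91,0],"angular":[0,0,0],"claw":-1},{"slide":[-1.42,-2.91,0],"angular":[0,0,0],"claw":-1},{"slide":[-1.42,-2.91,0],"angular":[0,0,0],"claw":-1},{"slide":[-1.42,-2.91,0],"angular":[0,0,0],"claw":-1},{"slide":[-1.42,-2.91,0],"angular":[0,0,0],"claw":-1},{"slide":[-1.42,-2.91,0],"angular":[0,0,0],"claw":-1}]'
python3 -m creep '[{"slide":[-1.42,-2.91,0],"angular":[0,0,0],"claw":-1},{"slide":[-1.42,-2.91,0],"angular":[0,0,0],"claw":-1},{"slide":[-1.42,-2.91,0],"angular":[0,0,0],"claw":-1},{"slide":[-1.42,-2.91,0],"angular":[0,0,0],"claw":-1},{"slide":[-1.42,-2.91,0],"angular":[0,0,0],"claw":-1},{"slide":[-1.42,-2.91,0],"angular":[0,0,0],"claw":-1},{"slide":[-1.42,-2.91,0],"angular":[0,0,0],"claw":-1},{"slide":[-1.42,-2.91,0],"angular":[0,0,0],"claw":-1}]'
python3 -m creep '[{"slide":[-1.42,-2.91,0],"angular":[0,0,0],"claw":-1},{"slide":[-1.42,-2.91,0],"angular":[0,0,0],"claw":-1},{"slide":[-1.42,-2.91,0],"angular":[0,0,0],"claw":-1},{"slide":[-1.42,-2.91,0],"angular":[0,0,0],"claw":-1},{"slide":[-1.42,-2.91,0],"angular":[0,0,0],"claw":-1},{"slide":[-1.42,-2.91,0],"angular":[0,0,0],"claw":-1},{"slide":[-1.42,-2.91,0],"angular":[0,0,0],"claw":-1},{"slide":[-1.42,-2.91,0],"angular":[0,0,0],"claw":-1},{"slide":[0,0,0],"angular":[0,0,0],"claw":-1}]'
```

```text
t: 1.1
tcp_pos: [0.3178, 0.3563, 0.3008]
tool_rot: [0.001, 1.0, -0.0, -0.0]
force: [0.9, 0.0, -0.1]
finger_gap: -0.001
gripper_force: 0.0
t: 1.77
tcp_pos: [0.4314, 0.1236, 0.3009]
tool_rot: [0.002, 1.0, 0.0, -0.0]
force: [1.1, 0.3, -0.8]
finger_gap: 0.003
gripper_force: 0.0
t: 2.52
tcp_pos: [0.5478, -0.1133, 0.3006]
tool_rot: [0.004, 1.0, -0.002, 0.001]
force: [0.8, 0.1, 0.9]
finger_gap: 0.002
gripper_force: 0.0
```

```bash
python3 -m creep '[{"slide":[-1.3,-2.6,0],"angular":[0,0,0],"claw":-1},{"slide":[-1.3,-2.6,0],"angular":[0,0,0],"claw":-1},{"slide":[0,0,2],"angular":[0,0,0],"claw":-1},{"slide":[0,0,2],"angular":[0,0,0],"claw":-1},{"slide":[0,0,2],"angular":[0,0,0],"claw":-1},{"slide":[0,0,2],"angular":[0,0,0],"claw":-1},{"slide":[0,0,0.5],"angular":[0,0,0],"claw":-1},{"slide":[0,0,0],"angular":[0,0,0],"claw":-1},{"slide":[0,0,0],"angular":[0,0,0],"claw":-1}]'
python3 - <<'E'
from h import *
print(manip.sense()["tcp_pos"],manip.sense()["force"])
E
```

```text
t: 3.27
tcp_pos: [0.5712, -0.1595, 0.2165]
tool_rot: [0.0, 1.0, 0.0, -0.0]
force: [0.3, 0.5, 0.6]
finger_gap: 0.0
gripper_force: 0.0
[ 0.57124032 -0.15947324  0.21652795] [0.33144897 0.46812858 0.63257842]
```

```bash
python3 -m creep '[{"slide":[-0.3,-0.6,0],"angular":[0,0,0],"claw":-1},{"slide":[0,0,0.5],"angular":[0,0,0],"claw":-1},{"slide":[0,0,0.5],"angular":[0,0,0],"claw":-1},{"slide":[0,0,0.4],"angular":[0,0,0],"claw":-1},{"slide":[0,0,0],"angular":[0,0,0],"claw":-1}]'
python3 -m creep '[{"slide":[0,0,0.2],"angular":[0,0,0],"claw":-1},{"slide":[0,0,0.2],"angular":[0,0,0],"claw":-1},{"slide":[0,0,0],"angular":[0,0,0],"claw":-1}]'
python3 -m creep '[{"slide":[0,0,0.2],"angular":[0,0,0],"claw":-1},{"slide":[0,0,0],"angular":[0,0,0],"claw":-1}]'
```

```text
t: 3.68
tcp_pos: [0.5751, -0.1663, 0.2029]
tool_rot: [0.0, 1.0, -0.001, 0.001]
force: [-0.2, -0.1, 5.8]
finger_gap: -0.0
gripper_force: 3.0
t: 3.93
tcp_pos: [0.5751, -0.1664, 0.1998]
tool_rot: [-0.0, 1.0, -0.001, 0.002]
force: [0.7, -0.2, 7.5]
finger_gap: -0.001
gripper_force: 3.8
t: 4.1
tcp_pos: [0.5751, -0.1663, 0.198]
tool_rot: [-0.0, 1.0, -0.001, 0.002]
force: [-0.4, -0.5, 8.3]
finger_gap: -0.003
gripper_force: 4.3
```

```bash
python3 -m creep '[{"slide":[0,0,0.2],"angular":[0,0,0],"claw":-1},{"slide":[0,0,0],"angular":[0,0,0],"claw":-1}]'
python3 -m creep '[{"slide":[0,0,0.1],"angular":[0,0,0],"claw":-1},{"slide":[0,0,0],"angular":[0,0,0],"claw":-1}]'
python3 -m creep '[{"slide":[0,0,0.1],"angular":[0,0,0],"claw":-1},{"slide":[0,0,0],"angular":[0,0,0],"claw":-1}]'
```

```text
t: 4.27
tcp_pos: [0.5752, -0.1664, 0.1964]
tool_rot: [-0.0, 1.0, -0.001, 0.002]
force: [-1.7, -0.8, 10.3]
finger_gap: 0.002
gripper_force: 5.0
t: 4.43
tcp_pos: [0.5752, -0.1664, 0.196]
tool_rot: [-0.0, 1.0, -0.001, 0.002]
force: [-1.6, 0.8, 12.2]
finger_gap: 0.001
gripper_force: 6.4
t: 4.6
tcp_pos: [0.5753, -0.1664, 0.1956]
tool_rot: [-0.0, 1.0, -0.001, 0.002]
force: [-3.3, 0.6, 16.3]
finger_gap: 0.003
gripper_force: 7.8
```

```bash
python3 -m creep '[{"slide":[0,0,0],"angular":[0,0,0],"claw":-1},{"slide":[0,0,0],"angular":[0,0,0],"claw":-1},{"slide":[0,0,0],"angular":[0,0,0],"claw":-1},{"slide":[0,0,0],"angular":[0,0,0],"claw":-1},{"slide":[0,0,-1],"angular":[0,0,0],"claw":-1},{"slide":[0,0,-2],"angular":[0,0,0],"claw":-1},{"slide":[0,0,-2],"angular":[0,0,0],"claw":-1},{"slide":[0,0,-2],"angular":[0,0,0],"claw":-1},{"slide":[0,0,0],"angular":[0,0,0],"claw":-1}]'
python3 -m creep '[{"slide":[-1.3,2.5,0],"angular":[0,0,0],"claw":-1},{"slide":[-1.3,2.5,0],"angular":[0,0,0],"claw":-1},{"slide":[-1.3,2.5,0],"angular":[0,0,0],"claw":-1},{"slide":[-1.3,2.5,0],"angular":[0,0,0],"claw":-1},{"slide":[-1.3,2.5,0],"angular":[0,0,0],"claw":-1},{"slide":[-1.3,2.5,0],"angular":[0,0,0],"claw":-1},{"slide":[-1.3,2.5,0],"angular":[0,0,0],"claw":-1},{"slide":[-1.3,2.5,0],"angular":[0,0,0],"claw":-1},{"slide":[-1.3,2.5,0],"angular":[0,0,0],"claw":-1},{"slide":[-1.3,2.5,0],"angular":[0,0,0],"claw":-1}]'
python3 -m creep '[{"slide":[0,0,0],"angular":[0,0,0],"claw":-1}]'
```

```text
t: 5.35
tcp_pos: [0.5762, -0.1665, 0.2663]
tool_rot: [-0.0, 1.0, -0.002, 0.004]
force: [0.5, -0.4, 0.3]
finger_gap: -0.002
gripper_force: 0.0
t: 6.18
tcp_pos: [0.7037, 0.0858, 0.2606]
tool_rot: [-0.0, 1.0, 0.0, -0.001]
force: [0.3, 0.1, -0.5]
finger_gap: 0.004
gripper_force: 0.0
t: 6.27
tcp_pos: [0.705, 0.0897, 0.2604]
tool_rot: [-0.002, 1.0, 0.001, -0.0]
force: [0.2, 0.1, -0.5]
finger_gap: 0.002
gripper_force: 0.0
```

```bash
python3 -m creep '[{"slide":[0,0,2],"angular":[0,0,0],"claw":-1},{"slide":[0,0,2],"angular":[0,0,0],"claw":-1},{"slide":[0,0,2],"angular":[0,0,0],"claw":-1},{"slide":[0,0,2],"angular":[0,0,0],"claw":-1},{"slide":[0,0,2],"angular":[0,0,0],"claw":-1},{"slide":[0,0,0.8],"angular":[0,0,0],"claw":-1},{"slide":[0,0,0.5],"angular":[0,0,0],"claw":-1},{"slide":[0,0,0],"angular":[0,0,0],"claw":-1}]'
python3 -m creep '[{"slide":[0,0,0.2],"angular":[0,0,0],"claw":-1},{"slide":[0,0,0],"angular":[0,0,0],"claw":-1}]'
```

```text
t: 6.93
tcp_pos: [0.7031, 0.0841, 0.1477]
tool_rot: [0.0, 1.0, 0.0, -0.001]
force: [-0.4, 0.3, 0.1]
finger_gap: 0.001
gripper_force: 0.0
t: 7.1
tcp_pos: [0.7048, 0.0843, 0.1484]
tool_rot: [-0.0, 1.0, -0.0, 0.001]
force: [-0.2, -0.1, -0.4]
finger_gap: -0.002
gripper_force: 0.0
```

```bash
python3 -m creep '[{"slide":[0,0,0.4],"angular":[0,0,0],"claw":-1},{"slide":[0,0,0],"angular":[0,0,0],"claw":-1}]'
python3 -m creep '[{"slide":[0,0,0.2],"angular":[0,0,0],"claw":-1},{"slide":[0,0,0],"angular":[0,0,0],"claw":-1}]'
python3 -m creep '[{"slide":[0,0,0.2],"angular":[0,0,0],"claw":-1},{"slide":[0,0,0],"angular":[0,0,0],"claw":-1}]'
```

```text
t: 7.27
tcp_pos: [0.7042, 0.0844, 0.1437]
tool_rot: [-0.0, 1.0, -0.0, 0.0]
force: [0.8, -0.8, -0.3]
finger_gap: -0.001
gripper_force: 0.0
t: 7.43
tcp_pos: [0.7039, 0.0844, 0.1413]
tool_rot: [-0.0, 1.0, -0.0, -0.0]
force: [-1.0, -0.5, -0.2]
finger_gap: 0.002
gripper_force: 0.0
t: 7.6
tcp_pos: [0.7039, 0.0844, 0.139]
tool_rot: [-0.0, 1.0, -0.0, -0.0]
force: [0.1, 0.7, -0.1]
finger_gap: 0.0
gripper_force: 0.0
```

```bash
python3 -m creep '[{"slide":[0,0,0.2],"angular":[0,0,0],"claw":-1},{"slide":[0,0,0],"angular":[0,0,0],"claw":-1}]'
python3 -m creep '[{"slide":[0,0,0.1],"angular":[0,0,0],"claw":-1},{"slide":[0,0,0],"angular":[0,0,0],"claw":-1}]'
python3 -m creep '[{"slide":[0,0,0.1],"angular":[0,0,0],"claw":-1},{"slide":[0,0,0],"angular":[0,0,0],"claw":-1}]'
```

```text
t: 7.77
tcp_pos: [0.7038, 0.0844, 0.1369]
tool_rot: [-0.0, 1.0, 0.0, -0.0]
force: [1.5, -0.2, -0.0]
finger_gap: 0.002
gripper_force: 0.0
t: 7.93
tcp_pos: [0.7039, 0.0844, 0.1361]
tool_rot: [-0.0, 1.0, 0.0, -0.0]
force: [0.1, 0.1, 0.2]
finger_gap: -0.003
gripper_force: 0.0
t: 8.1
tcp_pos: [0.7041, 0.0844, 0.1352]
tool_rot: [-0.0, 1.0, -0.0, 0.0]
force: [-0.5, -0.3, 0.1]
finger_gap: -0.001
gripper_force: 0.0
```

```bash
python3 -m creep '[{"slide":[0,0,0.1],"angular":[0,0,0],"claw":-1},{"slide":[0,0,0],"angular":[0,0,0],"claw":-1}]'
python3 -m creep '[{"slide":[0,0,0.05],"angular":[0,0,0],"claw":-1},{"slide":[0,0,0],"angular":[0,0,0],"claw":-1}]'
```

```text
t: 8.27
tcp_pos: [0.7042, 0.0844, 0.1351]
tool_rot: [-0.0, 1.0, -0.0, 0.0]
force: [-1.1, -1.2, 3.6]
finger_gap: -0.004
gripper_force: 2.0
t: 8.43
tcp_pos: [0.7041, 0.0844, 0.1351]
tool_rot: [-0.0, 1.0, -0.0, 0.0]
force: [-1.6, -0.6, 6.4]
finger_gap: 0.002
gripper_force: 3.1
```

```bash
python3 - <<'E'
import numpy as np
# arc about (.599,.085) r .105 from 0deg, 4deg per row, in tool cm [-dx,dy]
for k in range(0,46):
    a,b=np.radians([4*k,4*k+4]);print(k,round(-10.5*(np.cos(b)-np.cos(a)),2),round(10.5*(np.sin(b)-np.sin(a)),2),end=" | ")
E
```

```text
0 0.03 0.73 | 1 0.08 0.73 | 2 0.13 0.72 | 3 0.18 0.71 | 4 0.23 0.7 | 5 0.27 0.68 | 6 0.32 0.66 | 7 0.37 0.63 | 8 0.41 0.61 | 9 0.45 0.58 | 10 0.49 0.54 | 11 0.53 0.51 | 12 0.56 0.47 | 13 0.59 0.43 | 14 0.62 0.39 | 15 0.65 0.34 | 16 0.67 0.3 | 17 0.69 0.25 | 18 0.7 0.2 | 19 0.72 0.15 | 20 0.73 0.1 | 21 0.73 0.05 | 22 0.73 0.0 | 23 0.73 -0.05 | 24 0.73 -0.1 | 25 0.72 -0.15 | 26 0.7 -0.2 | 27 0.69 -0.25 | 28 0.67 -0.3 | 29 0.65 -0.34 | 30 0.62 -0.39 | 31 0.59 -0.43 | 32 0.56 -0.47 | 33 0.53 -0.51 | 34 0.49 -0.54 | 35 0.45 -0.58 | 36 0.41 -0.61 | 37 0.37 -0.63 | 38 0.32 -0.66 | 39 0.27 -0.68 | 40 0.23 -0.7 | 41 0.18 -0.71 | 42 0.13 -0.72 | 43 0.08 -0.73 | 44 0.03 -0.73 | 45 -0.03 -0.73 |
```

```bash
python3 -m creep '[{"slide":[0.03,0.73,0],"angular":[0,0,0],"claw":-1},{"slide":[0.08,0.73,0],"angular":[0,0,0],"claw":-1},{"slide":[0.13,0.72,0],"angular":[0,0,0],"claw":-1},{"slide":[0.18,0.71,0],"angular":[0,0,0],"claw":-1},{"slide":[0.23,0.7,0],"angular":[0,0,0],"claw":-1},{"slide":[0.27,0.68,0],"angular":[0,0,0],"claw":-1}]'
```

```text
t: 8.93
tcp_pos: [0.6961, 0.1273, 0.1351]
tool_rot: [-0.0, 1.0, -0.0, 0.002]
force: [1.1, -1.0, 5.2]
finger_gap: -0.004
gripper_force: 2.7
```

```bash
python3 -m creep '[{"slide":[0.32,0.66,0],"angular":[0,0,0],"claw":-1},{"slide":[0.37,0.63,0],"angular":[0,0,0],"claw":-1},{"slide":[0.41,0.61,0],"angular":[0,0,0],"claw":-1},{"slide":[0.45,0.58,0],"angular":[0,0,0],"claw":-1},{"slide":[0.49,0.54,0],"angular":[0,0,0],"claw":-1},{"slide":[0.53,0.51,0],"angular":[0,0,0],"claw":-1},{"slide":[0.56,0.47,0],"angular":[0,0,0],"claw":-1},{"slide":[0,0,0],"angular":[0,0,0],"claw":-1}]'
python3 - <<'E'
from h import *
cv2.imwrite("pics/top1.png",viewer.snapshot("top")[100:250,150:400])
E
```

```text
t: 9.6
tcp_pos: [0.6632, 0.1687, 0.1351]
tool_rot: [-0.001, 1.0, 0.001, 0.001]
force: [-0.7, 1.3, 5.0]
finger_gap: 0.003
gripper_force: 2.4
```

View pics/top1.png

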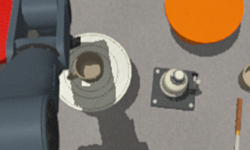

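The small top crop shows the arm over the wheel's left side and the cup still centred at crop (90,65), away from the fingers. The handle is hidden by the gripper. Force and radius hold steady, so I continue.

```bash
python3 -m creep '[{"slide":[0.59,0.43,0],"angular":[0,0,0],"claw":-1},{"slide":[0.62,0.39,0],"angular":[0,0,0],"claw":-1},{"slide":[0.65,0.34,0],"angular":[0,0,0],"claw":-1},{"slide":[0.67,0.3,0],"angular":[0,0,0],"claw":-1},{"slide":[0.69,0.25,0],"angular":[0,0,0],"claw":-1},{"slide":[0.7,0.2,0],"angular":[0,0,0],"claw":-1},{"slide":[0.72,0.15,0],"angular":[0,0,0],"claw":-1},{"slide":[0.73,0.1,0],"angular":[0,0,0],"claw":-1},{"slide":[0.73,0.05,0],"angular":[0,0,0],"claw":-1},{"slide":[0.73,0,0],"angular":[0,0,0],"claw":-1}]'
```

```text
t: 10.48
tcp_pos: [0.596, 0.19, 0.1351]
tool_rot: [-0.0, 1.0, 0.0, 0.002]
force: [1.8, 0.7, 6.2]
finger_gap: -0.003
gripper_force: 3.3
```

```bash
python3 -m creep '[{"slide":[0.73,-0.05,0],"angular":[0,0,0],"claw":-1},{"slide":[0.73,-0.1,0],"angular":[0,0,0],"claw":-1},{"slide":[0.72,-0.15,0],"angular":[0,0,0],"claw":-1},{"slide":[0.7,-0.2,0],"angular":[0,0,0],"claw":-1},{"slide":[0.69,-0.25,0],"angular":[0,0,0],"claw":-1},{"slide":[0.67,-0.3,0],"angular":[0,0,0],"claw":-1},{"slide":[0.65,-0.34,0],"angular":[0,0,0],"claw":-1},{"slide":[0.62,-0.39,0],"angular":[0,0,0],"claw":-1},{"slide":[0.59,-0.43,0],"angular":[0,0,0],"claw":-1},{"slide":[0.56,-0.47,0],"angular":[0,0,0],"claw":-1}]'
```

```text
t: 11.32
tcp_pos: [0.5294, 0.163, 0.1351]
tool_rot: [-0.0, 1.0, 0.001, 0.002]
force: [0.8, 0.3, 7.8]
finger_gap: 0.003
gripper_force: 3.9
```

```bash
python3 -m creep '[{"slide":[0.53,-0.51,0],"angular":[0,0,0],"claw":-1},{"slide":[0.49,-0.54,0],"angular":[0,0,0],"claw":-1},{"slide":[0.45,-0.58,0],"angular":[0,0,0],"claw":-1},{"slide":[0.41,-0.61,0],"angular":[0,0,0],"claw":-1},{"slide":[0.37,-0.63,0],"angular":[0,0,0],"claw":-1},{"slide":[0.32,-0.66,0],"angular":[0,0,0],"claw":-1},{"slide":[0.27,-0.68,0],"angular":[0,0,0],"claw":-1},{"slide":[0.23,-0.7,0],"angular":[0,0,0],"claw":-1}]'
python3 -m creep '[{"slide":[0.18,-0.71,0],"angular":[0,0,0],"claw":-1},{"slide":[0.13,-0.6,0],"angular":[0,0,0],"claw":-1},{"slide":[0.08,-0.4,0],"angular":[0,0,0],"claw":-1},{"slide":[0.03,-0.3,0],"angular":[0,0,0],"claw":-1},{"slide":[0,-0.2,0],"angular":[0,0,0],"claw":-1},{"slide":[0,0,0],"angular":[0,0,0],"claw":-1}]'
```

```text
t: 11.98
tcp_pos: [0.4987, 0.1136, 0.1351]
tool_rot: [-0.0, 1.0, 0.0, 0.002]
force: [-0.4, 1.1, 9.1]
finger_gap: 0.001
gripper_force: 4.5
t: 12.48
tcp_pos: [0.4948, 0.0911, 0.135]
tool_rot: [0.0, 1.0, 0.0, 0.002]
force: [0.1, 0.2, 9.2]
finger_gap: -0.003
gripper_force: 4.8
```

```bash
python3 -m creep '[{"slide":[0,0,-1],"angular":[0,0,0],"claw":-1},{"slide":[0,0,-2],"angular":[0,0,0],"claw":-1},{"slide":[0,0,-2.5],"angular":[0,0,0],"claw":-1},{"slide":[0,0,-2.5],"angular":[0,0,0],"claw":-1},{"slide":[0,0,-2.5],"angular":[0,0,0],"claw":-1},{"slide":[0,0,-2.5],"angular":[0,0,0],"claw":-1},{"slide":[0,0,0],"angular":[0,0,0],"claw":-1}]'
python3 -m creep '[{"slide":[-0.8,-2.57,0],"angular":[0,0,0],"claw":-1},{"slide":[-0.8,-2.57,0],"angular":[0,0,0],"claw":-1},{"slide":[-0.8,-2.57,0],"angular":[0,0,0],"claw":-1},{"slide":[-0.8,-2.57,0],"angular":[0,0,0],"claw":-1},{"slide":[-0.8,-2.57,0],"angular":[0,0,0],"claw":-1},{"slide":[-0.8,-2.57,0],"angular":[0,0,0],"claw":-1},{"slide":[-0.8,-2.57,0],"angular":[0,0,0],"claw":-1},{"slide":[-0.8,-2.57,0],"angular":[0,0,0],"claw":-1},{"slide":[-0.8,-2.57,0],"angular":[0,0,0],"claw":-1},{"slide":[-0.8,-2.57,0],"angular":[0,0,0],"claw":-1}]'
python3 -m creep '[{"slide":[0,0,0],"angular":[0,0,0],"claw":-1},{"slide":[0,0,0],"angular":[0,0,0],"claw":-1}]'
python3 - <<'E'
from h import *
a=viewer.snapshot("top");b=viewer.snapshot("scene")
cv2.imwrite("pics/c2.png",np.hstack([cv2.resize(a[120:225,190:290],(400,420)),cv2.resize(b[115:215,225:320],(380,420))]))
E
```

```text
t: 13.07
tcp_pos: [0.496, 0.0915, 0.2685]
tool_rot: [-0.0, 1.0, -0.0, 0.005]
force: [-0.1, 0.3, 0.8]
finger_gap: 0.004
gripper_force: 0.0
t: 13.9
tcp_pos: [0.5731, -0.1663, 0.2627]
tool_rot: [-0.0, 1.0, 0.001, -0.001]
force: [-0.2, 0.5, -0.1]
finger_gap: -0.003
gripper_force: 0.0
t: 14.07
tcp_pos: [0.5732, -0.1665, 0.2625]
tool_rot: [0.001, 1.0, 0.001, -0.001]
force: [-0.9, 0.0, -1.0]
finger_gap: 0.002
gripper_force: 0.0
```

View pics/c2.png

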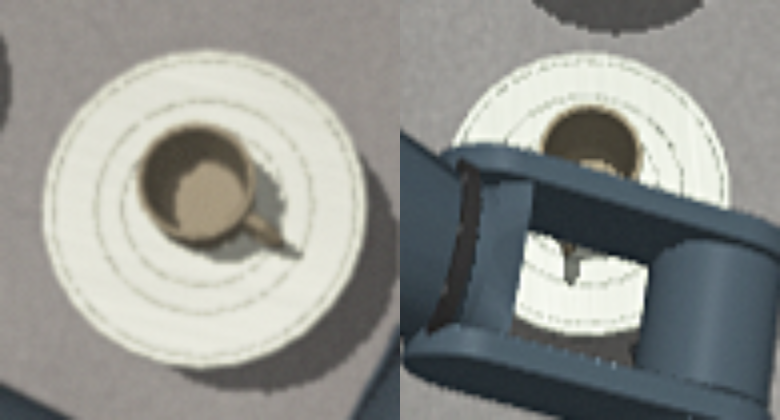

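The left half of the picture shows the handle now pointing down-right, with its middle at crop (270,232), which is top pixel (257,178). The cup is centred. I compute the angle.

```bash
python3 - <<'E'
from h import *
for p in((255,176),(257.5,178),(260,180)):
  H=onz("top",p,.175);print(H,np.degrees(np.arctan2(H[1]-.085,H[0]-.599))%360,np.hypot(H[0]-.599,H[1]-.085),np.linalg.norm(H[:2]-[.6288,.1443]))
R=onz("top",(190+197/4,120+183/4),.21);print("rim centre",R)
E
python3 -m creep '[{"slide":[0,0,2],"angular":[0,0,0],"claw":-1},{"slide":[0,0,2],"angular":[0,0,0],"claw":-1},{"slide":[0,0,1],"angular":[0,0,0],"claw":-1},{"slide":[0,0,0.3],"angular":[0,0,0],"claw":-1},{"slide":[0,0,0],"angular":[0,0,0],"claw":-1},{"slide":[0,0,0],"angular":[0,0,0],"claw":-1}]'
```

```text
[0.57377311 0.04017876 0.175     ] 240.62774408881108 0.051432867068112995 0.11776753337221396
[0.5679955 0.0330245 0.175    ] 239.18302034690208 0.06052050950722473 0.12680467298765014
[0.56223152 0.02588712 0.175     ] 238.11820160259697 0.06961503774103651 0.13584171769025613
rim centre [0.59470229 0.0823317  0.21      ]
t: 14.67
tcp_pos: [0.5742, -0.1655, 0.2114]
tool_rot: [-0.0, 1.0, -0.0, 0.0]
force: [-0.3, -0.7, 0.4]
finger_gap: -0.001
gripper_force: 0.0
```

Turned about 176°. Now the second press.

```bash
python3 -m creep '[{"slide":[0,0,0.4],"angular":[0,0,0],"claw":-1},{"slide":[0,0,0.4],"angular":[0,0,0],"claw":-1},{"slide":[0,0,0.4],"angular":[0,0,0],"claw":-1},{"slide":[0,0,0],"angular":[0,0,0],"claw":-1}]'
python3 -m creep '[{"slide":[0,0,0.2],"angular":[0,0,0],"claw":-1},{"slide":[0,0,0],"angular":[0,0,0],"claw":-1}]'
```

```text
t: 15.0
tcp_pos: [0.5749, -0.1662, 0.2001]
tool_rot: [-0.0, 1.0, -0.001, 0.002]
force: [-0.6, 0.9, 7.2]
finger_gap: -0.001
gripper_force: 3.7
t: 15.17
tcp_pos: [0.575, -0.1662, 0.1987]
tool_rot: [-0.0, 1.0, -0.001, 0.002]
force: [-0.5, 0.6, 7.9]
finger_gap: -0.001
gripper_force: 4.1
```

```bash
python3 -m creep '[{"slide":[0,0,0.2],"angular":[0,0,0],"claw":-1},{"slide":[0,0,0.1],"angular":[0,0,0],"claw":-1},{"slide":[0,0,0],"angular":[0,0,0],"claw":-1}]'
python3 -m creep '[{"slide":[0,0,0.1],"angular":[0,0,0],"claw":-1},{"slide":[0,0,0],"angular":[0,0,0],"claw":-1}]'
```

```text
t: 15.42
tcp_pos: [0.575, -0.1663, 0.1963]
tool_rot: [-0.0, 1.0, -0.001, 0.002]
force: [-2.0, 0.7, 10.9]
finger_gap: -0.004
gripper_force: 5.2
t: 15.58
tcp_pos: [0.5751, -0.1662, 0.1959]
tool_rot: [-0.0, 1.0, -0.001, 0.002]
force: [-1.9, 1.9, 13.7]
finger_gap: -0.002
gripper_force: 6.7
```

Force is rising steeply, so the cap is home. I'll hold it, then let it up and clear off.

```bash
python3 -m creep '[{"slide":[0,0,0.05],"angular":[0,0,0],"claw":-1},{"slide":[0,0,0],"angular":[0,0,0],"claw":-1},{"slide":[0,0,0],"angular":[0,0,0],"claw":-1},{"slide":[0,0,0],"angular":[0,0,0],"claw":-1},{"slide":[0,0,0],"angular":[0,0,0],"claw":-1}]'
python3 -m creep '[{"slide":[0,0,-1],"angular":[0,0,0],"claw":-1},{"slide":[0,0,-2],"angular":[0,0,0],"claw":-1},{"slide":[0,0,-3],"angular":[0,0,0],"claw":-1},{"slide":[0,0,-3],"angular":[0,0,0],"claw":-1},{"slide":[0,0,0],"angular":[0,0,0],"claw":-1},{"slide":[0,0,0],"angular":[0,0,0],"claw":-1},{"slide":[0,0,0],"angular":[0,0,0],"claw":-1}]'
python3 -c "
from h import *
print(ticket.sign_off())"
```

```text
t: 16.0
tcp_pos: [0.5751, -0.1663, 0.1958]
tool_rot: [-0.0, 1.0, -0.001, 0.002]
force: [-2.8, 1.5, 13.3]
finger_gap: 0.001
gripper_force: 7.2
t: 16.58
tcp_pos: [0.5733, -0.1657, 0.282]
tool_rot: [-0.0, 1.0, 0.0, -0.0]
force: [-1.1, 0.1, -1.1]
finger_gap: 0.005
gripper_force: 0.0
the job is handed in; nothing more can be done
None
```

I pressed the cap home twice (peak about 16 N) with the cup turned about 176° between presses, backed the arm clear and handed the job in at 16.6 s; the hand-in returned no verdict.

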